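# Load the socket tray evenly on the lug nut box

### The job

Centre the empty black tray squarely on the lid of the steel lug nut box, as it hangs out too far on one side. Then stand the two big wheel sockets upright in it, one on each side of the divider and about equally far from it, setting each down (not dropping it) so that the light tray neither tips nor slides. Leave the tray level and centred on the lid, and leave the glass dish, the yellow starter and the adjustable wrench where they are.

Things in the scene. Friction and masses are not known exactly. Their poses are not given: they have to be found in the camera images.
- lugbox: Grey steel box of lug nuts, immovable, lid shut, latch towards the robot. 140 mm (own x) by 124 mm (own y), 85 mm high to the flat lid top. Origin: centre of its underside, z up. The lid bears the tray only within 62 mm of the middle (each end of the centred tray overhangs by 83 mm): a lone socket standing well outside that, or pressed down there, tips the tray; near the divider it does not.
- tray: Loose, light (160 g) black plastic tray lying on the lid, long side along the box's y, a little askew. Outside 115 mm (own x) by 290 mm (own y), 38 mm high; floor and upright walls 3 mm thick; a 3 mm divider at y = 0, 35 mm high, parts it into two bays. Origin: centre of its underside. At the start it is 35 to 50 mm too far to the box's +y side. About 1 N slides it.
- tray_bay_a (a point): Middle of the tray's +y bay on its floor (tray x = 0, y = +73 mm, 3 mm above the underside). The bay is about 109 mm by 140 mm inside.
- tray_bay_b (a point): Middle of the tray's -y bay on its floor (tray x = 0, y = -73 mm), same size.
- socket_blue: Steel wheel-nut impact socket with a blue plastic sleeve, about 300 g, standing upright: 88 mm high, 36 mm diameter over the sleeve (from 17 to 78 mm above its foot), 33 mm at both ends. Origin: centre of its foot; z along its axis, up.
- socket_red: The same socket with a red sleeve, about 300 g, 88 mm high, 36 mm diameter, standing upright. Origin: centre of its foot; z along its axis, up.
- dish: Bystander: clear glass dish of valve caps, 90 mm across, 36 mm high. Origin: centre of its foot.
- starter: Bystander: yellow plastic lug nut starter tool lying on the work surface, 145 mm along its own x, 33 mm thick. Origin: middle of its length, at the surface.
- wrench: Bystander: chrome adjustable wrench lying flat beyond the box, about 210 mm along its own x (head at +x), 13 mm thick, head 50 mm wide. Origin: near mid-length, at the surface.
Mind the look-alikes: they are no part of the job. Leave any turquoise look-alike of the socket_red alone.

How it is judged:
On the way:
1. the empty tray lies centred and square on the lid, at rest, before any socket is put in it (x of tray in the frame of lugbox between -0.02 and 0.02 m and y of tray in the frame of lugbox between -0.015 and 0.015 m and z of tray in the frame of lugbox between 0.078 and 0.092 m and angle between the y axis of tray and the y axis of lugbox, either way round below 0.12 rad and angle between tray's own z axis and vertical below 0.05 rad and linear speed of tray below 0.02 m/s and contact force between each of socket_blue, socket_red and tray below 0.05 N and not (y of socket_blue in the frame of tray between -0.145 and 0.145 m and x of socket_blue in the frame of tray between -0.057 and 0.057 m and z of socket_blue in the frame of tray between -0.01 and 0.03 m) and not (y of socket_red in the frame of tray between -0.145 and 0.145 m and x of socket_red in the frame of tray between -0.057 and 0.057 m and z of socket_red in the frame of tray between -0.01 and 0.03 m)), for 0.3 s.
At the end, for the whole second after the job is handed in: Tray level (0.05 rad) on the lid, centred to 15 mm lengthwise, 20 mm across, square to 0.12 rad; a socket upright (0.1 rad) on its floor each side of the divider, either colour, not one under 50 mm and the other over 80 mm from it; all at rest; dish, starter, wrench moved under 20 mm (x of tray in the frame of lugbox between -0.02 and 0.02 m and y of tray in the frame of lugbox between -0.015 and 0.015 m and z of tray in the frame of lugbox between 0.078 and 0.092 m and angle between the y axis of tray and the y axis of lugbox, either way round below 0.12 rad and angle between tray's own z axis and vertical below 0.05 rad and ((y of socket_blue in the frame of tray between 0.015 and 0.13 m and x of socket_blue in the frame of tray between -0.045 and 0.045 m and z of socket_blue in the frame of tray between -0.002 and 0.012 m and angle between each of socket_blue, socket_red's own z axis and vertical below 0.1 rad and y of socket_red in the frame of tray between -0.13 and -0.015 m and x of socket_red in the frame of tray between -0.045 and 0.045 m and z of socket_red in the frame of tray between -0.002 and 0.012 m and ((y of socket_blue in the frame of tray below 0.08 m and y of socket_red in the frame of tray above -0.08 m) or (y of socket_blue in the frame of tray above 0.05 m and y of socket_red in the frame of tray below -0.05 m))) or (y of socket_blue in the frame of tray between -0.13 and -0.015 m and x of socket_blue in the frame of tray between -0.045 and 0.045 m and z of socket_blue in the frame of tray between -0.002 and 0.012 m and angle between each of socket_blue, socket_red's own z axis and vertical below 0.1 rad and y of socket_red in the frame of tray between 0.015 and 0.13 m and x of socket_red in the frame of tray between -0.045 and 0.045 m and z of socket_red in the frame of tray between -0.002 and 0.012 m and ((y of socket_blue in the frame of tray above -0.08 m and y of socket_red in the frame of tray below 0.08 m) or (y of socket_blue in the frame of tray below -0.05 m and y of socket_red in the frame of tray above 0.05 m)))) and linear speed of each of tray, socket_blue, socket_red below 0.02 m/s and distance of each of dish, starter, wrench from where it was at the start of the episode below 0.02 m); the robot touches nothing.
It fails at once if the tray tips (more than 0.14 rad from level) (angle between tray's own z axis and vertical above 0.14 rad).
It fails at once if the tray is more than 30 mm off centre along its length, or 35 mm across, with a socket in it (contact force between any of socket_blue, socket_red and tray above 0.3 N and (y of tray in the frame of lugbox above 0.03 m or y of tray in the frame of lugbox below -0.03 m or x of tray in the frame of lugbox above 0.035 m or x of tray in the frame of lugbox below -0.035 m)).
It fails at once if a socket is dropped or thrown: it moves faster than 0.6 m/s out of the fingers ((linear speed of socket_blue above 0.6 m/s and contact force between the fingers and socket_blue below 0.05 N) or (linear speed of socket_red above 0.6 m/s and contact force between the fingers and socket_red below 0.05 N)).
It fails at once if the dish, the starter or the wrench is shifted more than 20 mm (distance of any of dish, starter, wrench from where it was at the start of the episode above 0.02 m).
It also fails if it takes over 66 s, if anything falls off the work surface, if the arm or the gripper's body presses on something with over 40 N, if the wrist force passes 120 N, or if a joint passes its speed limit or range.

### The arm

A 7-joint arm with a two-finger parallel gripper is mounted at the origin on the work surface. World frame = base frame: x ahead of the robot, y to its left, z up, the work surface at z = 0. Lengths are in m, angles in rad, forces in N, time in s.
With the tool pointing down it reaches from about 0.425 to 0.925 m from the base axis. Payload 6.8 kg.
Tool frame: the origin (TCP) lies at the very end of the fingers, on their centre line; the grasp point (between the pads) lies 19 mm behind it; z points along the fingers, y is the line along which they close (so a half turn about z gives the same grasp; the last joint's range is limited). The gripper opens to 85 mm and grips with 20 to 120 N. Pads are 22 mm wide; open, the fingers measure 114 mm over their backs; the gripper's body (76 mm by 85 mm) begins 54 mm behind the grasp point. The pads swing forward as they close: fully open they stand 13 mm farther back than shut.
Start: joints at [-1.213, 0.477, 0.022, 1.555, -0.011, 1.109, -0.083], TCP at [0.303, 0.603, 0.231] pointing down, gripper open.
Joint ranges: [-2.96, 2.96], [-0.34, 2.1], [-1.41, 1.46], [0.24, 2.44], [-1.37, 4.51], [0.17, 1.92], [-2.96, 2.96]. Speed limits (rad/s): [2.39, 2.39, 3.14, 3.14, 3.14, 3.14, 3.14].

### API

Orientations are given as a rotation vector (axis times angle).
In Python, from bench import monitor, optics, r gives the robot as it stands.
- The arm moves only by the shell command python3 -m crank 'ROWS' [OPENING] [FORCE]. ROWS is JSON, a list of rows, each a list of 2 entries, a list of its own where there are three numbers: the shift along the tool's x, y, z in cm, then the turn, a rotation vector about the tool's x, y, z in rad. A call has 1 to 5 rows; each row shifts and turns the commanded pose from where the row before left it, along the tool's axes as they then stand; what a row does not reach is not made up. A row lasts 1/10 s, in which the tool goes at most 50 mm and 8.59 degrees, less where a joint would pass 70% of its speed; a pose out of reach is approached as far as the arm can. A call is refused whole if a number of a shift passes 5 or a number of a turn 0.15, either way. A call with a gripper value outside its range is refused whole. OPENING is the finger opening in cm, from 0 to 8.54, set as the call begins (- or left out, the last holds). The fingers move at their own pace and stop on an object; FORCE is the grip in N (left out, the last holds). Time passes only in rows, so rows that do not move let the fingers close. It gives the time, the measured TCP pose, the force, the opening and the grip force at its end, in the units of the state.
- monitor.get_obs(): the state, without advancing time (a new reading comes with each control period).
- optics.grab_frame(name): name is "scene" or "top"; returns (picture, depth): 400x640x3 uint8, red, green, blue; 400x640 float32, m along the optical axis (not along the pixel's ray), 0 where there is no reading.
- optics.camera_model(name): a dict with "vertical_fov" (degrees; the focal length in pixels is half the picture's height over the tangent of half this angle, whatever the lens; pixels are square), "cx", "cy" (the principal point, pixels), "R" (3x3) and "t" (3): a world point X has camera coordinates R X + t. Camera axes: x right, y down, z forward; pixel columns grow to the right and rows downward; lengths in m; the calibration is good to about 2 mm. A picture is of the moment at which its call begins. camera_model takes no time and is no camera call.
- r.hand_in(): hands the job in; it is judged then, once.
The state is a dict: "clock": time; "joints": joint angles; "qvel": joint speeds; "tau": joint torques, N m; "tcp_pos": TCP position; "orientation": TCP orientation; "contact_force": force on the tool from outside, world axes, zero at the start; "moment": the same for the moment, N m; "grip_width": finger opening in m; "gripper_force": force on a finger pad.
Only numpy, scipy, OpenCV 4.12 (cv2) and the standard library are available. Lean on these libraries where they do the work, as an engineer would, in place of code of your own. Each camera call takes 0.05 s, during which the arm holds its last target. There are 200 camera calls.

## Working session

There is one attempt and no reset: what is moved stays moved. The work goes in short steps, Python scripts to look and compute and a shell command to move; the robot and the scene stay as the last step left them, time stands still between calls to the robot, and variables do not carry over. Pictures are saved under pics/ and viewed, at most 10 in all, crops included, and the job is handed in when it is done.

```bash
ls; mkdir -p pics
python3 - <<'E'
from bench import monitor, optics, r
import cv2,numpy as np
for n in("scene","top"):
    p,d=optics.grab_frame(n); cv2.imwrite(f"pics/{n}0.png",p[:,:,::-1]); np.savez(f"{n}0.npz",p=p,d=d)
    print(n,optics.camera_model(n))
print(monitor.get_obs())
E
```

```text
pics
scene {'vertical_fov': 44.517006953726195, 'cx': 323.00385878703594, 'cy': 198.19228061501929, 'R': array([[-0.72217685,  0.69152085, -0.01610916],
       [ 0.4972677 ,  0.50284203, -0.70701819],
       [-0.48081746, -0.51860274, -0.70701186]]), 't': array([ 0.3844815 , -0.23001885,  1.55956986])}
top {'vertical_fov': 53.12640835874834, 'cx': 323.33342854498494, 'cy': 201.10491018099006, 'R': array([[-0.02332296, -0.99957265,  0.01762288],
       [-0.99094721,  0.02078332, -0.13263364],
       [ 0.13221069, -0.02055675, -0.99100845]]), 't': array([0.01084986, 0.5877917 , 1.07939287])}
{'clock': 0.1, 'joints': array([-1.21313374,  0.47773384,  0.02235762,  1.55633739, -0.011515  ,
        1.10930628, -0.0831043 ]), 'qvel': array([-0.00105072, -0.00129835,  0.00241937, -0.00193724, -0.00049657,
       -0.00022235,  0.00028848]), 'tau': array([ 3.20845174e-03, -5.97761893e+01,  1.61321349e+00, -2.81957334e+01,
        1.28170423e-02,  5.01875445e-03,  1.85188730e-05]), 'tcp_pos': array([0.30292133, 0.602618  , 0.23041864]), 'orientation': array([-7.24966696e-01, -3.05652153e+00,  2.56712337e-03]), 'contact_force': array([1.0768277 , 0.11312087, 0.15734681]), 'moment': array([-0.02880243,  0.00605177, -0.0301758 ]), 'gripper_force': 0.0, 'grip_width': 0.0853481146494808}
```

View pics/top0.png

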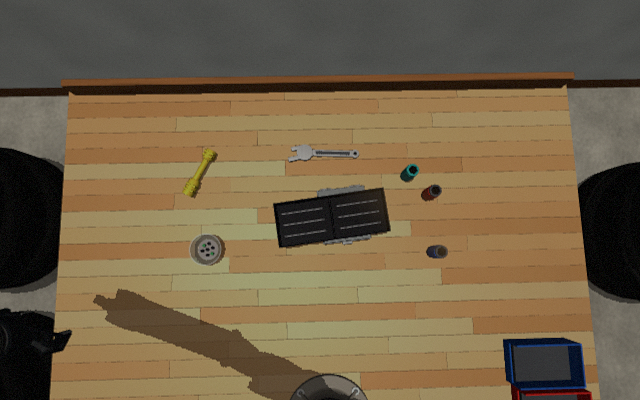

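View pics/scene0.png

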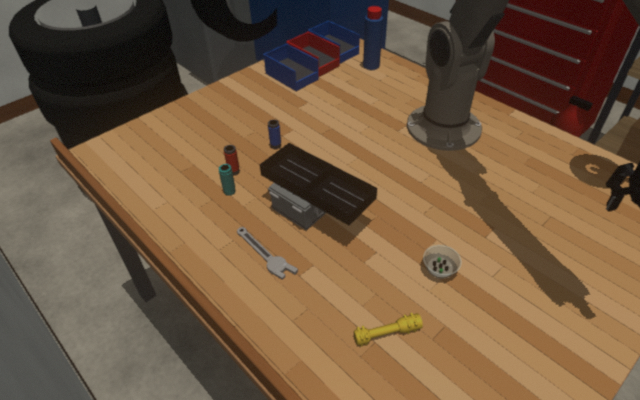

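Top view: tray (332,218) on the box (grey parts at 340,190 and 345,240), dish (208,249), starter (200,172), wrench (323,153). Socket candidates in top: turquoise (410,172), red (431,192), blue (437,252); in scene: turquoise (228,180), red (232,158), blue (274,134). By sleeve colour, the red and blue ones are meant, and the turquoise one is the look-alike. I'll confirm this in one crop.

```bash
cat > h.py <<'E'
from bench import monitor, optics, r
import cv2,numpy as np
from scipy.spatial.transform import Rotation as Ro
def cloud(n,pd=None):
    p,d=pd if pd is not None else optics.grab_frame(n)
    m=optics.camera_model(n); f=200/np.tan(np.radians(m["vertical_fov"]/2))
    v,u=np.mgrid[:400,:640]; c=np.stack([(u-m["cx"])/f*d,(v-m["cy"])/f*d,d],-1)
    return p,(c-m["t"])@m["R"], d>0
def rect(pts):
    (c,(w,h),a)=cv2.minAreaRect((pts[:,:2]*1000).astype(np.float32)); b=cv2.boxPoints((c,(w,h),a))
    e=[b[1]-b[0],b[2]-b[1]]; L=max(e,key=np.linalg.norm); yaw=np.degrees(np.arctan2(L[1],L[0]))%180
    return np.round(c,1),round(w,1),round(h,1),"long yaw",round(yaw,2)
E
cat > m0.py <<'E'
from h import *
for n in("scene","top"):
    z=np.load(n+"0.npz"); p,X,ok=cloud(n,(z["p"],z["d"]))
    reg=ok&(abs(X[...,0]-.55)<.35)&(abs(X[...,1])<.5)
    tab=reg&(abs(X[...,2])<.012); print(n,"table z",np.median(X[tab][:,2]))
    hi=(reg&(X[...,2]>.012)).astype(np.uint8)
    k,l,s,c=cv2.connectedComponentsWithStats(hi)
    for i in range(1,k):
        if s[i,4]<40: continue
        P=X[l==i]; print(s[i],np.round(P.mean(0),3),"zmax",np.round(P[:,2].max(),3),p[l==i].mean(0).astype(int),rect(P))
        if s[i,4]>3000:
            for a,b in((.012,.07),(.075,.082),(.082,.095),(.112,.14)):
                Q=P[(P[:,2]>a)&(P[:,2]<b)]; print("  ",a,b,len(Q),rect(Q) if len(Q)>5 else "")
z=np.load("scene0.npz")["p"];t=np.load("top0.npz")["p"]
a=cv2.resize(z[100:235,190:390],(800,540)); cv2.imwrite("pics/c1.png",a[:,:,::-1])
E
python3 m0.py
```

```text
scene table z -0.0019106589962408719
[623   0  17  26 231] [0.282 0.45  0.61 ] zmax 0.627 [35 31 27] (array([276.7, 446.3]), 47.1, 18.7, 'long yaw', np.float32(61.95))
[268 120  14  26 293] [ 0.448 -0.296  0.057] zmax 0.09 [52 48 58] (array([ 443.8, -302.6]), 36.8, 35.3, 'long yaw', np.float32(46.92))
[ 260  143  118   85 5911] [ 0.547 -0.016  0.088] zmax 0.124 [48 39 31] (array([550.6, -13.3]), 148.1, 294.0, 'long yaw', np.float32(97.1))
   0.012 0.07 669 (array([609.3, -26.7]), 62.2, 143.4, 'long yaw', np.float32(121.68))
   0.075 0.082 254 (array([550.1, -16. ]), 137.4, 290.0, 'long yaw', np.float32(95.68))
   0.082 0.095 2844 (array([546.1, -13.7]), 138.7, 293.3, 'long yaw', np.float32(97.45))
   0.112 0.14 862 (array([537.2, -15.1]), 119.5, 293.6, 'long yaw', np.float32(97.39))
[219 145  21  47 641] [ 0.642 -0.257  0.06 ] zmax 0.092 [66 57 45] (array([ 635.6, -266.7]), 119.4, 37.4, 'long yaw', np.float32(46.31))
[424 245  38  33 563] [0.454 0.328 0.026] zmax 0.039 [133 119  98] (array([463.1, 331.4]), 87.8, 89.1, 'long yaw', np.float32(175.39))
[354 313  69  32 874] [0.684 0.36 
[... 667 characters left out ...]
loat32(95.01))
   0.012 0.07 3 
   0.075 0.082 149 (array([541.2, -31.1]), 154.9, 175.8, 'long yaw', np.float32(95.15))
   0.082 0.095 4605 (array([539.8, -20.4]), 146.6, 287.3, 'long yaw', np.float32(95.44))
   0.112 0.14 536 (array([535. , -20.5]), 118.0, 290.5, 'long yaw', np.float32(97.53))
[422 185  20  16 228] [ 0.601 -0.298  0.071] zmax 0.093 [54 35 28] (array([ 603.1, -301.7]), 33.7, 33.4, 'long yaw', np.float32(77.9))
[189 234  33  32 416] [0.462 0.335 0.027] zmax 0.04 [108 101  84] (array([461.4, 325.8]), 88.4, 84.8, 'long yaw', np.float32(88.79))
[428 245  20  14 227] [ 0.44  -0.304  0.074] zmax 0.095 [57 50 47] (array([ 440.7, -308.2]), 33.7, 34.1, 'long yaw', np.float32(129.35))
```

View pics/c1.png

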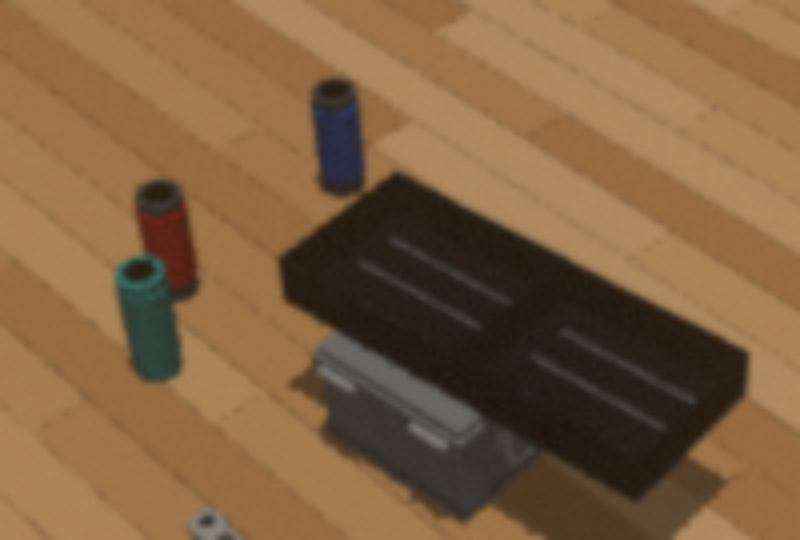

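The crop shows red (165,240), blue (338,135) and turquoise (150,315), three distinct sockets. Red and blue are the targets; turquoise stays. Next I measure the box pose relative to the tray.

```bash
cat > box.py <<'E'
from h import *
def boxpts(n,p,X,ok,c,yaw):
    a=np.radians(yaw-90); R=np.array([[np.cos(a),-np.sin(a)],[np.sin(a),np.cos(a)]])
    q=(X[...,:2]-np.array(c))@R     # tray frame
    m=ok&(p.mean(-1)>60)&(X[...,2]>.078)&(X[...,2]<.093)&(abs(q[...,0])>.06)&(abs(q[...,0])<.1)&(abs(q[...,1])<.2)
    sp=p.max(-1).astype(int)-p.min(-1); return m&(sp<30)
if __name__=="__main__":
  for n,c in(("scene",(.5372,-.0151)),("top",(.535,-.0205))):
    z=np.load(n+"0.npz"); p,X,ok=cloud(n,(z["p"],z["d"]))
    m=boxpts(n,p,X,ok,c,97.45); P=X[m]; print(n,m.sum(),rect(P),"z",P[:,2].mean())
    for s in(1,-1):
        Q=P[(P[:,0]-c[0])*s>0]
        if len(Q)>5: print("  side",s,len(Q),rect(Q),np.round(Q.min(0),3),np.round(Q.max(0),3))
  t=np.load("top0.npz")["p"][175:255,260:400]; t=cv2.resize(t,(800,457),interpolation=cv2.INTER_CUBIC)
  cv2.imwrite("pics/c2.png",np.clip(t[:,:,::-1]*1.8,0,255))
E
python3 box.py
```

```text
scene 258 (array([611.2, -42. ]), 19.7, 127.9, 'long yaw', np.float32(97.46)) z 0.08208775095411121
  side 1 258 (array([611.2, -42. ]), 19.7, 127.9, 'long yaw', np.float32(97.46)) [ 0.595 -0.105  0.078] [0.626 0.022 0.088]
top 348 (array([542.3, -54.2]), 151.1, 126.9, 'long yaw', np.float32(5.84)) z 0.08379222882461158
  side 1 234 (array([609.4, -47.5]), 16.0, 126.6, 'long yaw', np.float32(95.99)) [ 0.596 -0.11   0.078] [0.622 0.015 0.09 ]
  side -1 114 (array([473.5, -61.4]), 12.3, 126.9, 'long yaw', np.float32(97.43)) [ 0.466 -0.124  0.078] [0.486 0.002 0.089][ WARN:0@0.110] global loadsave.cpp:1063 imwrite_ Unsupported depth image for selected encoder is fallbacked to CV_8U.
```

View pics/c2.png

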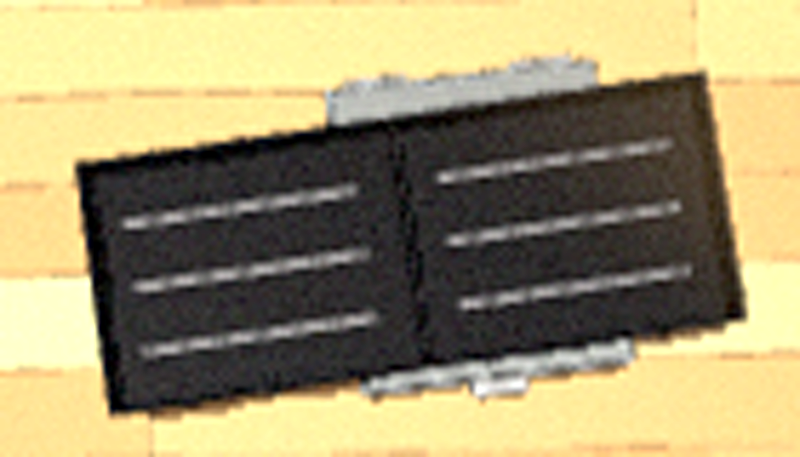

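```bash
cat > go.py <<'E'
# usage: go.py x y z yaw_of_tool_y(deg, mod 180) -> shift in cm and turn about tool z
from h import *; import sys
x,y,z,yaw=map(float,sys.argv[1:5]); o=monitor.get_obs(); R=Ro.from_rotvec(o["orientation"]).as_matrix()
d=(np.array([x,y,z])-o["tcp_pos"])
cur=np.degrees(np.arctan2(R[1,1],R[0,1])); dy=(yaw-cur+90)%180-90
print("tcp",np.round(o["tcp_pos"],4),"tool y yaw",round(cur,2),"tilt z",np.round(R[:,2],4),"j7",round(o["joints"][6],2))
print("shift cm (tool now)",np.round(100*d@R,2),"turn z rad",round(-np.radians(dy),4),"F",np.round(o["contact_force"],1),"w",round(o["grip_width"],4),"t",o["clock"])
E
python3 go.py .537 -.018 .23 97.5
```

```text
tcp [0.3029 0.6026 0.2304] tool y yaw 63.31 tilt z [-6.0e-04 -1.5e-03 -1.0e+00] j7 -0.08
shift cm (tool now) [-48.79 -44.94   0.12] turn z rad -0.5967 F [1.1 0.1 0.2] w 0.0853 t 0.1
```

```bash
A='[[-3.25,-3,0],[0,0,0]]'; 
python3 -m crank '[[[-3.25,-3,0],[0,0,0]],[[-3.25,-3,0],[0,0,0]],[[-3.25,-3,0],[0,0,0]],[[-3.25,-3,0],[0,0,0]],[[-3.25,-3,0],[0,0,0]]]' 4 20
python3 -m crank '[[[-3.25,-3,0],[0,0,0]],[[-3.25,-3,0],[0,0,0]],[[-3.25,-3,0],[0,0,0]],[[-3.25,-3,0],[0,0,0]],[[-3.25,-3,0],[0,0,0]]]' >/dev/null
python3 -m crank '[[[-3.25,-3,0],[0,0,0]],[[-3.25,-3,0],[0,0,0]],[[-3.25,-3,0],[0,0,0]],[[-3.25,-3,0],[0,0,0]],[[-3.25,-3,0],[0,0,0]]]' >/dev/null
python3 -m crank '[[[0,0,0],[0,0,-0.12]],[[0,0,0],[0,0,-0.12]],[[0,0,0],[0,0,-0.12]],[[0,0,0],[0,0,-0.12]],[[0,0,0],[0,0,-0.12]]]'
python3 -m crank '[[[0,0,0],[0,0,0]],[[0,0,0],[0,0,0]]]'>/dev/null
python3 go.py .537 -.018 .13 97.5
```

```text
clock: 0.6
tcp_pos: [0.3812, 0.3941, 0.231]
orientation: [-0.725, -3.057, 0.001]
contact_force: [0.5, 0.1, 0.9]
grip_width: 0.0398
gripper_force: 0.0
clock: 2.1
tcp_pos: [0.5362, -0.018, 0.2309]
orientation: [0.218, -3.133, -0.0]
contact_force: [-0.8, 0.1, -0.1]
grip_width: 0.0399
gripper_force: 0.0
tcp [ 0.5364 -0.018   0.2311] tool y yaw 97.5 tilt z [-5.e-04  0.e+00 -1.e+00] j7 1.69
shift cm (tool now) [-6.000e-02 -1.000e-02  1.011e+01] turn z rad 0.0 F [-0.4 -0.4 -0.5] w 0.0399 t 2.3
```

```bash
python3 -m crank '[[[0,0,3],[0,0,0]],[[0,0,3],[0,0,0]],[[0,0,2.5],[0,0,0]],[[0,0,1],[0,0,0]],[[0,0,0],[0,0,0]]]' 
python3 -m crank '[[[0,0,1.0],[0,0,0]],[[0,0,1.0],[0,0,0]],[[0,0,1.0],[0,0,0]],[[0,0,0.5],[0,0,0]],[[0,0,0],[0,0,0]]]'
python3 -m crank '[[[0,0,0],[0,0,0]],[[0,0,0],[0,0,0]],[[0,0,0],[0,0,0]],[[0,0,0],[0,0,0]],[[0,0,0],[0,0,0]]]' 0 20
python3 go.py .537 -.018 .13 97.5
python3 - <<'E'
from h import *
p,d=optics.grab_frame("scene"); cv2.imwrite("pics/s3.png",cv2.resize(p[60:260,180:440],(780,600))[:,:,::-1])
E
```

```text
clock: 2.8
tcp_pos: [0.5357, -0.0179, 0.1352]
orientation: [0.208, -3.132, 0.0]
contact_force: [0.4, 1.0, -0.1]
grip_width: 0.0398
gripper_force: 0.0
clock: 3.3
tcp_pos: [0.5361, -0.0179, 0.1005]
orientation: [0.21, -3.133, 0.0]
contact_force: [0.5, -0.5, 0.2]
grip_width: 0.0399
gripper_force: 0.0
clock: 3.8
tcp_pos: [0.537, -0.0179, 0.1017]
orientation: [-0.211, 3.134, 0.0]
contact_force: [-0.9, 0.1, 3.8]
grip_width: 0.0022
gripper_force: 25.5
tcp [ 0.537  -0.0179  0.1017] tool y yaw 97.69 tilt z [ 9.e-04  1.e-04 -1.e+00] j7 1.74
shift cm (tool now) [-0.   -0.01 -2.83] turn z rad 0.0033 F [-0.9  0.1  3.8] w 0.0022 t 3.8
```

View pics/s3.png

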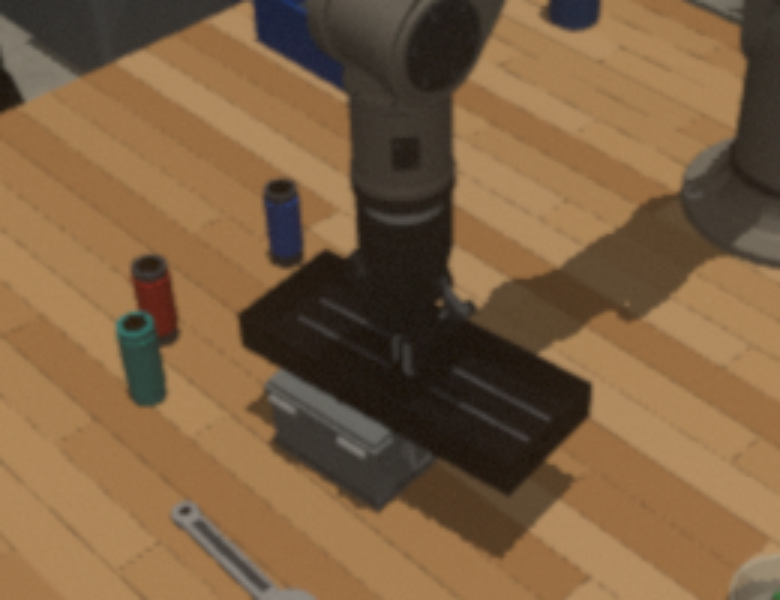

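The fingers grip the divider at about (403,355) in the crop, and the tray is level. Now I slide it slowly.

```bash
python3 -m crank '[[[0,0,0],[0,0,0.03]],[[-0.1,-0.4,0],[0,0,0]],[[-0.1,-0.5,0],[0,0,0]],[[-0.1,-0.5,0],[0,0,0]],[[-0.1,-0.5,0],[0,0,0]]]' 
python3 -m crank '[[[-0.1,-0.5,0],[0,0,0]],[[-0.1,-0.5,0],[0,0,0]],[[-0.1,-0.5,0],[0,0,0]],[[-0.1,-0.2,0],[0,0,0]],[[0,0,0],[0,0,0]]]'
python3 -m crank '[[[0,0,0],[0,0,0]],[[0,0,0],[0,0,0]],[[0,0,0],[0,0,0]]]' 4
python3 -m crank '[[[0,0,-2],[0,0,0]],[[0,0,-4],[0,0,0]],[[0,0,-4],[0,0,0]],[[0,0,-4],[0,0,0]],[[0,0,-2],[0,0,0]]]'
python3 go.py .537 -.018 .13 95.9
```

```text
clock: 4.35
tcp_pos: [0.5429, -0.035, 0.1017]
orientation: [-0.164, 3.137, 0.003]
contact_force: [-1.6, 4.8, 6.4]
grip_width: 0.0025
gripper_force: 25.9
clock: 4.85
tcp_pos: [0.5486, -0.0521, 0.1017]
orientation: [-0.162, 3.137, 0.002]
contact_force: [-2.4, 2.1, 6.6]
grip_width: 0.0025
gripper_force: 26.0
clock: 5.15
tcp_pos: [0.548, -0.053, 0.101]
orientation: [0.163, -3.137, 0.0]
contact_force: [0.6, 0.8, 0.4]
grip_width: 0.0396
gripper_force: 0.0
clock: 5.65
tcp_pos: [0.5496, -0.0532, 0.2648]
orientation: [-0.162, 3.133, -0.0]
contact_force: [0.3, -0.2, -0.1]
grip_width: 0.04
gripper_force: 0.0
tcp [ 0.5496 -0.0532  0.2648] tool y yaw 95.93 tilt z [ 4.6e-03  2.0e-04 -1.0e+00] j7 1.73
shift cm (tool now) [ 0.95  3.64 13.48] turn z rad 0.0005 F [ 0.3 -0.2 -0.1] w 0.04 t 5.65
```

```bash
python3 -m crank '[[[2.2,-4.4,0],[0,0,0]],[[2.2,-4.4,0],[0,0,0]],[[2.2,-4.4,0],[0,0,0]],[[2.2,-4.4,0],[0,0,0]],[[2.2,-4.4,0],[0,0,0]]]' 7.5 40
python3 -m crank '[[[1.5,-2.5,0],[0,0,0]],[[0,0,0],[0,0,0]],[[0,0,0],[0,0,0]]]' >/dev/null
cat > m1.py <<'E'
from h import *
from box import boxpts
def look():
  for n in("scene","top"):
    p,X,ok=cloud(n); reg=ok&(abs(X[...,0]-.55)<.25)&(abs(X[...,1]+.05)<.22)
    hi=(reg&(X[...,2]>.112)&(X[...,2]<.135)&(p.max(-1)<75)).astype(np.uint8)
    k,l,s,c=cv2.connectedComponentsWithStats(cv2.dilate(hi,np.ones((3,3))))
    i=1+np.argmax(s[1:,4]); t=rect(X[(l==i)&(hi>0)]); print(n,"tray rim",t)
    m=boxpts(n,p,X,ok,t[0]/1000,t[4]); P=X[m]
    for sgn in(1,-1):
        Q=P[(P[:,0]-t[0][0]/1000)*sgn>0]
        if len(Q)>20: print("  box side",sgn,len(Q),rect(Q))
    for nm,q in(("blue",(.442,-.305)),("red",(.605,-.299)),("turq",(.66,-.24))):
        g=ok&(np.hypot(X[...,0]-q[0],X[...,1]-q[1])<.035)&(X[...,2]>.08)&(X[...,2]<.1)
        if g.sum()>20: print("  ",nm,g.sum(),rect(X[g]))
look()
E
python3 m1.py;python3 go.py .442 -.305 .05 95.9
```

```text
clock: 6.15
tcp_pos: [0.4606, -0.2848, 0.2613]
orientation: [-0.163, 3.137, 0.0]
contact_force: [0.4, -0.5, -0.4]
grip_width: 0.0751
gripper_force: 0.0
scene tray rim (array([548.9, -49.6]), 119.4, 293.0, 'long yaw', np.float32(95.85))
  box side 1 164 (array([ 629. , -108.9]), 22.4, 264.3, 'long yaw', np.float32(102.92))
   blue 76 (array([ 443.7, -302.6]), 33.7, 32.8, 'long yaw', np.float32(85.9))
   red 89 (array([ 606.2, -298.4]), 35.4, 31.8, 'long yaw', np.float32(60.38))
   turq 104 (array([ 663.6, -240. ]), 33.7, 32.5, 'long yaw', np.float32(54.35))
top tray rim (array([547.1, -54.4]), 116.4, 288.5, 'long yaw', np.float32(95.98))
  box side 1 107 (array([613.9, -47. ]), 7.8, 124.4, 'long yaw', np.float32(96.13))
  box side -1 255 (array([477.3, -61.2]), 20.2, 127.6, 'long yaw', np.float32(96.01))
   blue 105 (array([ 440.7, -304.5]), 25.9, 28.9, 'long yaw', np.float32(178.76))
   red 129 (array([ 604.1, -302.6]), 33.6, 30.7, 'long yaw', np.float32(82.12))
   turq 131 (array([ 661.9, -244.3]), 31.8, 32.6, 'long yaw', np.float32(173.66))
tcp [ 0.4501 -0.3082  0.261 ] tool y yaw 96.07 tilt z [-2.e-04  8.e-04 -1.e+00] j7 2.28
shift cm (tool now) [ 0.77  0.39 21.1 ] turn z rad 0.003 F [ 0.2  0.  -0.6] w 0.075 t 6.55
```

The tray is now centred to about 2 mm and square. Next, the blue socket.

```bash
python3 -m crank '[[[0.8,0.35,3],[0,0,0]],[[0,0,4],[0,0,0]],[[0,0,3],[0,0,0]],[[0,0,2],[0,0,0]],[[0,0,0],[0,0,0]]]' 
python3 -m crank '[[[0,0,3],[0,0,0]],[[0,0,3],[0,0,0]],[[0,0,2.5],[0,0,0]],[[0,0,1.3],[0,0,0]],[[0,0,0],[0,0,0]]]'
python3 -m crank '[[[0,0,0],[0,0,0]],[[0,0,0],[0,0,0]],[[0,0,0],[0,0,0]],[[0,0,0],[0,0,0]],[[0,0,0],[0,0,0]]]' 2.5 40
python3 go.py .442 -.305 .05 95.9
```

```text
clock: 7.05
tcp_pos: [0.4403, -0.3042, 0.1386]
orientation: [0.168, -3.132, -0.005]
contact_force: [0.0, -0.3, 0.1]
grip_width: 0.075
gripper_force: 0.0
clock: 7.55
tcp_pos: [0.4412, -0.306, 0.0427]
orientation: [0.165, -3.136, -0.002]
contact_force: [-0.2, 0.4, -0.1]
grip_width: 0.0752
gripper_force: 0.0
clock: 8.05
tcp_pos: [0.4421, -0.3072, 0.0448]
orientation: [-0.163, 3.135, -0.001]
contact_force: [-0.2, 1.4, 5.7]
grip_width: 0.0352
gripper_force: 39.4
tcp [ 0.4421 -0.3072  0.0448] tool y yaw 95.97 tilt z [ 2.3e-03 -6.0e-04 -1.0e+00] j7 2.42
shift cm (tool now) [-0.01  0.22 -0.52] turn z rad 0.0012 F [-0.2  1.4  5.7] w 0.0352 t 8.05
```

```bash
python3 -m crank '[[[0,0,-1],[0,0,0]],[[0,0,-4],[0,0,0]],[[0,0,-4],[0,0,0]],[[0,0,-4],[0,0,0]],[[0,0,-4],[0,0,0]]]' 
python3 -m crank '[[[-2,3,-1],[0,0,0]],[[-2,3.5,0],[0,0,0]],[[-2,3.5,0],[0,0,0]],[[-2,3.5,0],[0,0,0]],[[-2,3.5,0],[0,0,0]]]'
python3 -m crank '[[[-1.5,2,0],[0,0,0]],[[-1,1,0],[0,0,0]],[[0,0,0],[0,0,0]],[[0,0,0],[0,0,0]]]'
python3 go.py .5524 -.0938 .14 95.9
```

```text
clock: 8.55
tcp_pos: [0.4404, -0.3067, 0.2155]
orientation: [0.163, -3.137, -0.0]
contact_force: [0.6, 0.6, -2.8]
grip_width: 0.035
gripper_force: 41.2
clock: 9.05
tcp_pos: [0.5228, -0.1261, 0.224]
orientation: [-0.163, 3.137, 0.0]
contact_force: [0.5, 0.1, -4.3]
grip_width: 0.0349
gripper_force: 41.2
clock: 9.45
tcp_pos: [0.5439, -0.0967, 0.2234]
orientation: [0.161, -3.137, 0.002]
contact_force: [0.3, -0.9, -2.8]
grip_width: 0.0349
gripper_force: 41.2
tcp [ 0.5439 -0.0967  0.2234] tool y yaw 95.87 tilt z [-7.e-04 -1.e-03 -1.e+00] j7 1.84
shift cm (tool now) [-0.88  0.21  8.33] turn z rad -0.0005 F [ 0.3 -0.9 -2.8] w 0.0349 t 9.45
```

```bash
python3 -m crank '[[[-0.9,0.2,2],[0,0,0]],[[0,0,3],[0,0,0]],[[0,0,2],[0,0,0]],[[0,0,1],[0,0,0]],[[0,0,0],[0,0,0]]]' 
python3 -m crank '[[[0,0,0.15],[0,0,0]],[[0,0,0.1],[0,0,0]],[[0,0,0.1],[0,0,0]],[[0,0,0.1],[0,0,0]],[[0,0,0],[0,0,0]]]'
python3 go.py .5524 -.0938 .133 95.9
```

```text
clock: 9.95
tcp_pos: [0.5519, -0.0937, 0.1423]
orientation: [0.16, -3.135, 0.001]
contact_force: [0.2, -0.7, -4.1]
grip_width: 0.0349
gripper_force: 41.1
clock: 10.45
tcp_pos: [0.5535, -0.092, 0.139]
orientation: [-0.164, 3.137, 0.0]
contact_force: [-0.2, -0.4, -2.6]
grip_width: 0.0348
gripper_force: 41.2
tcp [ 0.5535 -0.092   0.139 ] tool y yaw 95.98 tilt z [ 3.e-04  0.e+00 -1.e+00] j7 1.87
shift cm (tool now) [ 0.13 -0.17  0.6 ] turn z rad 0.0014 F [-0.2 -0.4 -2.6] w 0.0348 t 10.45
```

```bash
python3 -m crank '[[[0,0,0.1],[0,0,0]],[[0,0,0.1],[0,0,0]],[[0,0,0.1],[0,0,0]],[[0,0,0],[0,0,0]]]' 
python3 -m crank '[[[0,0,0.1],[0,0,0]],[[0,0,0],[0,0,0]]]' |grep -E "pos|contact"
python3 -m crank '[[[0,0,0.1],[0,0,0]],[[0,0,0],[0,0,0]]]' |grep -E "pos|contact"
```

```text
clock: 10.85
tcp_pos: [0.5533, -0.092, 0.1356]
orientation: [0.164, -3.137, -0.0]
contact_force: [1.0, 0.5, -3.1]
grip_width: 0.0348
gripper_force: 41.2
tcp_pos: [0.5533, -0.0921, 0.1347]
contact_force: [-0.3, 0.1, -2.7]
tcp_pos: [0.5533, -0.092, 0.1337]
contact_force: [-0.4, -0.4, -3.0]
```

```bash
python3 -m crank '[[[0,0,0.1],[0,0,0]],[[0,0,0],[0,0,0]]]' |grep -E "pos|contact"
python3 -m crank '[[[0,0,0.1],[0,0,0]],[[0,0,0],[0,0,0]]]' |grep -E "pos|contact"
```

```text
tcp_pos: [0.5535, -0.0921, 0.1329]
contact_force: [0.3, 0.7, -2.9]
tcp_pos: [0.5537, -0.0921, 0.1328]
contact_force: [-3.7, 0.5, 5.5]
```

```bash
python3 -m crank '[[[0,0,-0.05],[0,0,0]],[[0,0,0],[0,0,0]]]' |grep -E "pos|contact"
python3 -m crank '[[[0,0,0],[0,0,0]],[[0,0,0],[0,0,0]],[[0,0,0],[0,0,0]],[[0,0,0],[0,0,0]]]' 5.5
python3 -m crank '[[[0,0,-1],[0,0,0]],[[0,0,-2.5],[0,0,0]],[[0,0,-4],[0,0,0]],[[0,0,-4],[0,0,0]],[[0,0,-3],[0,0,0]]]'
python3 go.py .605 -.30 .2 135
```

```text
tcp_pos: [0.5536, -0.0921, 0.1328]
contact_force: [-2.1, 0.6, 4.5]
clock: 12.25
tcp_pos: [0.5535, -0.0921, 0.1322]
orientation: [-0.164, 3.137, -0.0]
contact_force: [-0.3, 0.1, 0.4]
grip_width: 0.0553
gripper_force: 0.0
clock: 12.75
tcp_pos: [0.554, -0.0924, 0.2807]
orientation: [-0.163, 3.134, -0.0]
contact_force: [-0.0, 0.1, 1.0]
grip_width: 0.0549
gripper_force: 0.0
tcp [ 0.554  -0.0924  0.2807] tool y yaw 95.94 tilt z [ 2.9e-03 -1.0e-04 -1.0e+00] j7 1.82
shift cm (tool now) [ -2.9  -21.17   8.08] turn z rad -0.6817 F [-0.   0.1  1. ] w 0.0549 t 12.75
```

At yaw 96° the fingers still clear the turquoise socket by about 25 mm, so I keep the orientation.

```bash
python3 -m crank '[[[-0.6,-4.2,0],[0,0,0]],[[-0.6,-4.2,0],[0,0,0]],[[-0.6,-4.2,0],[0,0,0]],[[-0.6,-4.2,0],[0,0,0]],[[-0.5,-4.2,0],[0,0,0]]]' 7.5 40 |grep pos
python3 -m crank '[[[0,0,3],[0,0,0]],[[0,0,3],[0,0,0]],[[0,0,0],[0,0,0]]]' |grep pos
python3 m1.py; python3 go.py .6052 -.3005 .045 95.9
```

```text
tcp_pos: [0.6045, -0.2994, 0.2782]
tcp_pos: [0.6018, -0.2968, 0.2135]
scene tray rim (array([548.7, -49.5]), 119.5, 293.8, 'long yaw', np.float32(95.77))
  box side 1 164 (array([ 628.2, -108.2]), 21.5, 261.5, 'long yaw', np.float32(101.64))
   red 87 (array([ 606.3, -296.4]), 32.9, 31.5, 'long yaw', np.float32(86.28))
   turq 102 (array([ 664.8, -238.7]), 36.1, 32.1, 'long yaw', np.float32(22.63))
top tray rim (array([547.2, -54.4]), 116.4, 288.2, 'long yaw', np.float32(95.98))
  box side 1 106 (array([613.7, -46.8]), 7.8, 125.3, 'long yaw', np.float32(95.82))
  box side -1 243 (array([477.4, -60.6]), 20.0, 126.2, 'long yaw', np.float32(95.96))
   red 106 (array([ 600.3, -303. ]), 33.8, 26.8, 'long yaw', np.float32(89.06))
   turq 130 (array([ 662.2, -244. ]), 31.9, 32.4, 'long yaw', np.float32(175.59))
tcp [ 0.6042 -0.2977  0.218 ] tool y yaw 95.99 tilt z [-3.e-04  1.e-04 -1.e+00] j7 2.21
shift cm (tool now) [-0.08 -0.29 17.3 ] turn z rad 0.0015 F [-0.  -0.3  0.2] w 0.075 t 13.65
```

The tray hasn't moved. Next I pick up the red socket.

```bash
python3 -m crank '[[[-0.05,-0.25,3],[0,0,0]],[[0,0,3],[0,0,0]],[[0,0,3],[0,0,0]],[[0,0,1.5],[0,0,0]],[[0,0,0],[0,0,0]]]' |grep pos
python3 -m crank '[[[0,0,2.5],[0,0,0]],[[0,0,2],[0,0,0]],[[0,0,1.5],[0,0,0]],[[0,0,0.6],[0,0,0]],[[0,0,0],[0,0,0]]]'|grep pos
python3 -m crank '[[[0,0,0],[0,0,0]],[[0,0,0],[0,0,0]],[[0,0,0],[0,0,0]],[[0,0,0],[0,0,0]],[[0,0,0],[0,0,0]]]' 2.5 40
python3 go.py .6052 -.3005 .05 95.9
```

```text
tcp_pos: [0.6047, -0.2997, 0.1119]
tcp_pos: [0.6051, -0.3004, 0.0466]
clock: 15.15
tcp_pos: [0.6056, -0.3009, 0.0474]
orientation: [-0.163, 3.136, -0.001]
contact_force: [-1.3, -0.6, 5.6]
grip_width: 0.0347
gripper_force: 40.5
tcp [ 0.6056 -0.3009  0.0474] tool y yaw 95.96 tilt z [ 1.7e-03 -7.0e-04 -1.0e+00] j7 2.27
shift cm (tool now) [ 0.03  0.04 -0.26] turn z rad 0.0011 F [-1.3 -0.6  5.6] w 0.0347 t 15.15
```

```bash
python3 -m crank '[[[0,0,-1],[0,0,0]],[[0,0,-4],[0,0,0]],[[0,0,-4],[0,0,0]],[[0,0,-4],[0,0,0]],[[0,0,-4],[0,0,0]]]' |grep pos
python3 -m crank '[[[0,0,-4],[0,0,0]],[[0,0,-3.5],[0,0,0]],[[0,0,0],[0,0,0]],[[0.5,3,0],[0,0,0]],[[0.5,3.5,0],[0,0,0]]]' |grep pos
python3 -m crank '[[[0.5,4,0],[0,0,0]],[[0.5,4,0],[0,0,0]],[[0.5,4,0],[0,0,0]],[[0.5,4,0],[0,0,0]],[[0,3,0],[0,0,0]]]'|grep pos
python3 -m crank '[[[0,2,0],[0,0,0]],[[0,1,0],[0,0,0]],[[0,0,0],[0,0,0]],[[0,0,0],[0,0,0]]]'
python3 go.py .5436 -.0102 .14 95.9
```

```text
tcp_pos: [0.6041, -0.3, 0.2177]
tcp_pos: [0.5866, -0.2373, 0.2901]
tcp_pos: [0.5464, -0.0471, 0.2901]
clock: 17.05
tcp_pos: [0.5451, -0.0214, 0.2909]
orientation: [0.161, -3.137, 0.001]
contact_force: [0.2, -0.4, -2.7]
grip_width: 0.0348
gripper_force: 41.0
tcp [ 0.5451 -0.0214  0.2909] tool y yaw 95.89 tilt z [-7.e-04 -9.e-04 -1.e+00] j7 1.67
shift cm (tool now) [ 0.03  1.15 15.09] turn z rad -0.0001 F [ 0.2 -0.4 -2.7] w 0.0348 t 17.05
```

```bash
python3 -m crank '[[[0,1.2,0],[0,0,0]],[[0,0,0],[0,0,0]],[[0,0,3],[0,0,0]],[[0,0,3],[0,0,0]],[[0,0,3],[0,0,0]]]' |grep pos
python3 -m crank '[[[0,0,2.5],[0,0,0]],[[0,0,1.5],[0,0,0]],[[0,0,1],[0,0,0]],[[0,0,0],[0,0,0]],[[0,0,0],[0,0,0]]]'|grep -E "pos|contact"
python3 go.py .5436 -.0102 .1354 95.9
```

```text
tcp_pos: [0.5444, -0.0084, 0.2005]
tcp_pos: [0.5447, -0.0082, 0.1519]
contact_force: [-0.0, -0.4, -2.7]
tcp [ 0.5447 -0.0082  0.1519] tool y yaw 95.96 tilt z [ 9.e-04  1.e-04 -1.e+00] j7 1.7
shift cm (tool now) [ 0.13 -0.19  1.65] turn z rad 0.001 F [-0.  -0.4 -2.7] w 0.0352 t 18.05
```

```bash
python3 -m crank '[[[0,-0.2,0.4],[0,0,0]],[[0,0,0.4],[0,0,0]],[[0,0,0.4],[0,0,0]],[[0,0,0.2],[0,0,0]],[[0,0,0],[0,0,0]]]' |grep -E "pos|contact"
python3 -m crank '[[[0,0,0.1],[0,0,0]],[[0,0,0],[0,0,0]]]' |grep -E "pos|contact"
```

```text
tcp_pos: [0.5441, -0.01, 0.1369]
contact_force: [-1.5, 1.2, -2.9]
tcp_pos: [0.5444, -0.01, 0.1363]
contact_force: [1.2, 0.4, -2.4]
```

```bash
python3 -m crank '[[[0,0,0.1],[0,0,0]],[[0,0,0],[0,0,0]]]' |grep -E "pos|contact"
python3 -m crank '[[[0,0,0.05],[0,0,0]],[[0,0,0],[0,0,0]]]' |grep -E "pos|contact"
```

```text
tcp_pos: [0.5445, -0.0101, 0.1354]
contact_force: [0.6, 1.0, -1.5]
tcp_pos: [0.5446, -0.0101, 0.1354]
contact_force: [-2.4, -0.3, 5.2]
```

Contact. Release, retreat, move aside and check.

```bash
python3 -m crank '[[[0,0,-0.03],[0,0,0]],[[0,0,0],[0,0,0]],[[0,0,0],[0,0,0]],[[0,0,0],[0,0,0]],[[0,0,0],[0,0,0]]]' 5 |grep -E "pos|contact|width"
python3 -m crank '[[[0,0,-1],[0,0,0]],[[0,0,-2.5],[0,0,0]],[[0,0,-4],[0,0,0]],[[0,0,-4],[0,0,0]],[[0,0,-4],[0,0,0]]]'|grep pos
python3 -m crank '[[[0,4,0],[0,0,0]],[[0,4,0],[0,0,0]],[[0,4,0],[0,0,0]],[[0,4,0],[0,0,0]],[[0,4,0],[0,0,0]]]'|grep pos
python3 -m crank '[[[0,2,0],[0,0,0]],[[0,0,0],[0,0,0]],[[0,0,0],[0,0,0]]]'|grep pos
python3 m1.py
python3 - <<'E'
from h import *
for n in("scene","top"):
    p,X,ok=cloud(n); reg=ok&(abs(X[...,0]-.55)<.06)&(abs(X[...,1]+.05)<.15)&(X[...,2]>.15)&(X[...,2]<.2)
    k,l,s,c=cv2.connectedComponentsWithStats(reg.astype(np.uint8))
    for i in range(1,k):
        if s[i,4]>30:
            q=X[l==i]; q=q[q[:,2]>.168]; print(n,rect(q),q[:,2].max())
    if n=="scene": cv2.imwrite("pics/s9.png",p[:,:,::-1])
E
```

```text
tcp_pos: [0.5443, -0.0101, 0.135]
contact_force: [-1.0, 0.4, 0.7]
grip_width: 0.0501
tcp_pos: [0.5441, -0.0103, 0.2925]
tcp_pos: [0.5232, 0.1902, 0.2911]
tcp_pos: [0.5215, 0.2083, 0.2905]
scene tray rim (array([549.7, -49.5]), 119.0, 292.7, 'long yaw', np.float32(96.28))
  box side 1 155 (array([ 630.8, -109.9]), 21.6, 261.3, 'long yaw', np.float32(102.65))
   turq 104 (array([ 663.9, -238.8]), 34.7, 32.7, 'long yaw', np.float32(73.35))
top tray rim (array([547.1, -54.3]), 116.3, 288.8, 'long yaw', np.float32(96.02))
  box side 1 107 (array([613.4, -46.8]), 7.8, 125.2, 'long yaw', np.float32(95.64))
  box side -1 247 (array([477.6, -62.5]), 19.7, 125.0, 'long yaw', np.float32(96.31))
   turq 130 (array([ 662. , -244.4]), 31.7, 32.4, 'long yaw', np.float32(175.41))
scene (array([553.8, -88.9]), 35.5, 30.3, 'long yaw', np.float32(47.06)) 0.17831448392702465
scene (array([546.6,  -6.8]), 32.1, 31.9, 'long yaw', np.float32(51.26)) 0.17768951252635648
top (array([551.8, -95. ]), 32.4, 32.0, 'long yaw', np.float32(88.71)) 0.18037438220656055
top (array([543.8, -12.6]), 29.4, 32.2, 'long yaw', np.float32(178.4)) 0.18092369695506605
```

View pics/s9.png

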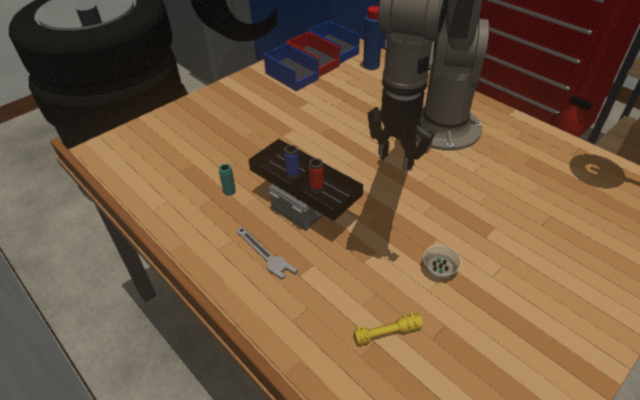

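Both sockets stand upright either side of the divider, blue at (292,160) and red at (316,174). The tray is level and centred, and the bystanders haven't moved.

```bash
python3 -c "
from bench import r
print(r.hand_in())"
```

```text
the job is handed in; nothing more can be done
None
```

The job is handed in: the tray is level and centred on the lid to about 2 mm, and the blue and red sockets stand upright about 41 mm either side of the divider. The dish, starter, wrench and turquoise look-alike were not touched.

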